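# Slide the display board home in its counter rack

## Task

One of the two display boards on the counter is still sticking out of its rack: with the fingertips, push its front edge inward along the rails until you feel it drop into the locating notches and stop. Nothing is to be picked up: the vase rides along on the board and must stay standing on it, and the other board and everything else is to be left alone. Finish with the board lying level down in its notches and the arm clear.

Things in the scene. Friction and masses are not known exactly. Their poses are not given: they have to be found in the camera images.
- board: The wooden board to push: 180 mm deep (x), 150 wide (y), 18 thick, on four grey plastic feet 10 mm high and 12 long, 20 and 160 mm behind the front edge; 0.25 to 0.5 kg, loose. Origin: middle of the front edge (facing the robot) at the level of the feet's soles. x inward, away from the robot; z up. Its origin is at z = 60 mm in the bay's frame while it slides on the rails, 52 mm when home.
- board_front (a point): Centre of the board's upright front face, 19 mm above the board's origin; the face is 150 mm wide and 18 mm tall. Push on it near the middle, inward along the bay's x, at 40 mm/s or less. Sliding takes about 2 to 9 N, breaking loose a little more. When all four feet meet their notches the board sinks 8 mm at once, and the notches' square ends stop it: the force rises sharply. Keep it under about 25 N.
- bay: Steel rack in which that board sticks out, on the left or right half of a low grey plinth. Origin: on the plinth's top (20 mm above the counter), midway between the side panels. x runs inward along the rails, away from the robot; z up. Panels 4 mm thick, 154 mm apart inside, 162 over all, from x = -210 to +130 mm, 78 mm high.
- bay_rail (a point): Point midway between that bay's rails, level with their tops: 60 mm above the bay's origin. Each rail has two notches 17 mm long, 8 mm deep, hidden under the board. The rails are adjustable, so the place is not known beforehand: the board drops when its front edge is somewhere between x = -112 and -68 mm in the bay's frame (50 to 125 mm of travel). 2 mm play at each side of the board.
- board_full: The other board, like the first, already home in its bay, with a jar on it. Same origin and axes. Leave alone.
- bay_full: The other bay, same size and axes, about 250 mm to the left or right of the first. Leave alone.
- vase: White ceramic vase standing on the board to be pushed, 60 mm across at its widest, 78 mm tall, origin at the centre of its underside, 95 to 115 mm behind the board's front edge. It only rides along.
- vase_mid (a point): Centre of that vase, half-way up.
- jar_mid (a point): Centre, half-way up, of a bystander: round jar with a steel lid, 60 mm across, 85 mm tall, standing on the board that is already home. Leave alone.
- mill_mid (a point): Centre, half-way up, of a bystander: slim dark wooden mill, 44 mm across, 106 mm tall, standing on the plinth in the gap between the two bays. Leave alone.
- mug_mid (a point): Centre, half-way up, of a bystander: mug, 80 mm across, 90 mm tall, on the counter to the robot's left. Leave alone.
- can_mid (a point): Centre, half-way up, of a bystander: can, 70 mm across, 100 mm tall, on the counter to the robot's left. Leave alone.
- bowl_mid (a point): Centre, half-way up, of a bystander: bowl, 130 mm across, 55 mm tall, on the counter to the robot's right. Leave alone.
- carton_mid (a point): Centre, half-way up, of a bystander: small cardboard carton 130 x 90 x 60 mm, on the counter to the robot's right. Leave alone.
Mind the look-alikes: they are no part of the job. Leave any green or turquoise look-alike of the board alone.

How it is judged:
By the outcome, as a careful person would: the job done as asked, in the order asked, and still so for the second after the job is handed in, with the robot touching nothing.
It also fails if it takes over 42 s, if anything falls off the work surface, if the arm or the gripper's body presses on something with over 40 N, if the wrist force passes 120 N, or if a joint passes its speed limit or range.

## Robot

A 6-joint arm with a two-finger parallel gripper is mounted at the origin on the work surface. World frame = base frame: x ahead of the robot, y to its left, z up, the work surface at z = 0. Lengths are in m, angles in rad, forces in N, time in s.
With the tool pointing down it reaches from about 0.35 to 0.725 m from the base axis. Payload 4.3 kg.
Tool frame: the origin (TCP) lies midway between the tips of the shut fingers; the grasp point (between the pads) lies 19 mm behind it; y points along the fingers, x is the direction in which the jaws open and shut, and the axes are right-handed (so a half turn about y gives the same grasp; the last joint's range is limited). The gripper opens to 85 mm and grips with 20 to 120 N. Pads are 22 mm wide; open, the fingers measure 114 mm over their backs; the gripper's body (76 mm by 85 mm) begins 54 mm behind the grasp point. The pads swing forward as they close: fully open they stand 13 mm farther back than shut.
Start: joints at [-1.374, 0.377, 0.081, 1.274, 0, 1.46], TCP at [0.174, -0.548, 0.231] pointing down, gripper open.
Joint ranges: [-2.72, 2.72], [-0.84, 1.66], [-1.02, 1.22], [-1.77, 2.12], [-1.37, 1.28], [-3.14, 3.14]. Speed limits (rad/s): [2.57, 2.57, 3.14, 3.14, 3.14, 3.14].

## Interface

Orientations are given as a unit quaternion [x, y, z, w].
In Python, from plant import r gives the robot as it stands. The module is installed in compiled form; this text tells all that it offers.
- The arm moves only by the tool arm_command, never from a script. Its argument "increments" is a list that holds one entry, the list of rows, each a list of 5 numbers: the gripper's target within -1 to 1 (fully open at 1, half-way at 0, shut at -1), then the shift along the tool's x, y, z in mm, then the turn about the tool's y in rad. A call has 1 to 8 rows; each row is the pose to reach, as a shift and turn from the pose commanded when the call began, along the tool's axes at that moment; what a row does not reach only later rows make up. A row lasts 1/8 s, in which the tool goes at most 62.5 mm and 10.7 degrees, less where a joint would pass 70% of its speed; a pose out of reach is approached as far as the arm can. A call with a gripper value outside its range is refused whole. The fingers move at their own pace and stop on an object; "newtons" is the grip in N (left out, the last holds). Time passes only in rows, so rows that repeat a pose let the fingers close. It gives the time, the measured TCP pose, the force and the opening at its end, in the units of the state.
- r.get_obs(): the state, without advancing time (a new reading comes with each control period).
- r.get_image(name): name is "scene" or "top" or "wrist"; returns the picture (420x560x3 uint8, red, green, blue); there is no depth.
- r.calibration(name): a dict with "intrinsics" (3x3 intrinsics, pixels), "dist_coeffs" ([k1, k2, p1, p2, k3] as OpenCV has them; the pictures are not rectified), "R" (3x3) and "t" (3): a world point X has camera coordinates R X + t. Camera axes: x right, y down, z forward; pixel columns grow to the right and rows downward; lengths in m; the calibration is good to about 2 mm. A picture is of the moment at which its call begins: read the wrist's pose just before it. calibration takes no time and is no camera call; for the wrist camera it gives the pose at the moment of the call.
- r.finish_job(): hands the job in, once; it reports no verdict.
The state is a dict: "clock": time; "qpos": joint angles; "joint_vel": joint speeds; "joint_torque": joint torques, N m; "position": TCP position; "tool_rot": TCP orientation; "wrist_force": force on the tool from outside, world axes, zero at the start; "moment": the same for the moment, N m; "width": finger opening in m.
Only numpy, scipy, OpenCV 4.12 (cv2) and the standard library are available. Lean on these libraries where they do the work, as an engineer would, in place of code of your own. Each camera call takes 0.05 s, during which the arm holds its last target. There are 200 camera calls.

## Working session

There is one attempt and no reset: what is moved stays moved. The work goes in short steps, Python scripts to look and compute and a tool call to move; the robot and the scene stay as the last step left them, time stands still between calls to the robot, and variables do not carry over. Pictures are saved under pics/ and viewed, about 8 in all and at most 12, crops included, and the job is handed in when it is done.

Besides the shell and the picture viewer there is one more tool, called after "Request:" by a JSON object that holds its "fn" and its "kwargs". arm_command: Moves the arm, as the interface text tells. Its arguments: {"type":"object","properties":{"increments":{"type":"array"},"newtons":{"type":"number"}},"required":["increments"]}

```bash
mkdir -p pics
python3 - <<'E'
from plant import r
import cv2,numpy as np
print(r.get_obs())
for n in("scene","top"):
    cv2.imwrite(f"pics/{n}0.png",r.get_image(n)[:,:,::-1])
    c=r.calibration(n);print(n,c)
E
```

```text
{'clock': 0.0, 'qpos': array([-1.37429928e+00,  3.78081214e-01,  7.96734682e-02,  1.27437738e+00,
       -3.75770800e-06,  1.46050218e+00]), 'joint_vel': array([ 2.20589820e-03,  4.44368570e-05,  5.50961883e-04, -5.32376485e-04,
        6.31069759e-04,  1.86768837e-03]), 'joint_torque': array([ 1.86077596e-04, -4.63603950e+01,  2.69876093e+01,  2.08167464e-02,
       -1.08538218e-04,  1.62064111e-05]), 'position': array([ 0.17353601, -0.54753367,  0.23036891]), 'tool_rot': array([-0.57005172,  0.41825046, -0.41721234,  0.57100039]), 'wrist_force': array([0.11925134, 0.43854112, 0.94538506]), 'moment': array([ 0.01437969, -0.00809335,  0.03965455]), 'width': 0.08547287053145887}
scene {'intrinsics': array([[443.22679617,   0.        , 284.49597828],
       [  0.        , 443.22679617, 206.84494044],
       [  0.        ,   0.        ,   1.        ]]), 'dist_coeffs': array([-0.12655848,  0.        ,  0.        ,  0.        ,  0.        ]), 'R': array([[ 0.16214109,  0.98675447,  0.00508825],
       [ 0.60087706, -0.0946418 , -0.79371889],
       [-0.7827241 ,  0.13175186, -0.60826345]]), 't': array([-0.06566235, -0.22309085,  1.89154714])}
top {'intrinsics': array([[522.01701259,   0.        , 277.08001388],
       [  0.        , 522.01701259, 214.73507859],
       [  0.        ,   0.        ,   1.        ]]), 'dist_coeffs': array([-0.10578395,  0.        ,  0.        ,  0.        ,  0.        ]), 'R': array([[ 2.97332856e-02, -9.99548780e-01,  4.26234654e-03],
       [-9.91211611e-01, -3.00346531e-02, -1.28831140e-01],
       [ 1.28901027e-01, -3.94314295e-04, -9.91657385e-01]]), 't': array([-0.02669568,  0.56520366,  1.82970896])}
```

View pics/scene0.png

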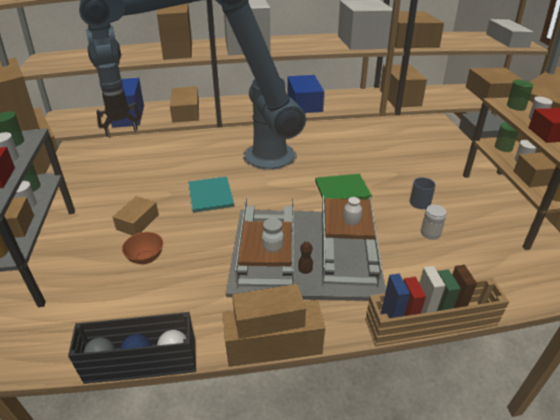

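View pics/top0.png

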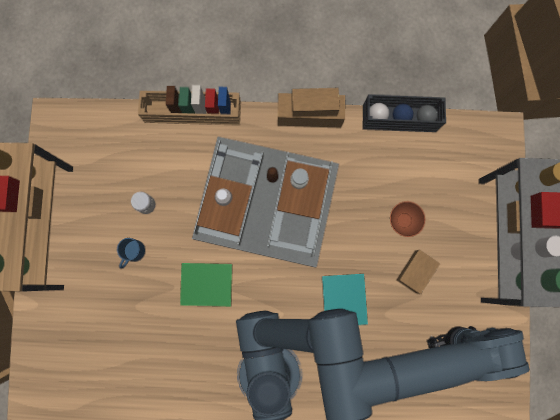

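The left board (top view, about (223,207); scene view, about (349,218)) has the white vase on it and stands toward the robot. The right board (302,190), with the steel-lidded jar, is further in. The green (207,285) and turquoise (345,298) mats are look-alikes. I'll confirm this in an enlarged crop with the measured edges drawn in.

```bash
cat > h.py <<'E'
import cv2,numpy as np
from plant import r
def ray(c,uv):
    p=cv2.undistortPoints(np.array(uv,float).reshape(-1,1,2),c["intrinsics"],c["dist_coeffs"]).reshape(-1,2)
    d=np.c_[p,np.ones(len(p))]@c["R"]; o=-c["R"].T@c["t"]; return o,d
def plane(c,uv,z):
    o,d=ray(c,uv); return o+d*((z-o[2])/d[:,2])[:,None]
def proj(c,X):
    return cv2.projectPoints(np.array(X,float).reshape(-1,1,3),cv2.Rodrigues(c["R"])[0],c["t"],c["intrinsics"],c["dist_coeffs"])[0].reshape(-1,2)
E
python3 - <<'E'
from h import *
for n,(x0,y0,x1,y1) in {"top":(180,125,360,275),"scene":(220,180,400,300)}.items():
    im=cv2.imread(f"pics/{n}0.png"); c=r.calibration(n)
    hsv=cv2.cvtColor(im,cv2.COLOR_BGR2HSV)
    m=cv2.inRange(hsv,(3,100,60),(14,255,190)); 
    m2=np.zeros_like(m); m2[y0:y1,x0:x1]=m[y0:y1,x0:x1]
    m2=cv2.morphologyEx(m2,cv2.MORPH_OPEN,np.ones((3,3)))
    big=cv2.resize(im[y0:y1,x0:x1],None,fx=4,fy=4,interpolation=cv2.INTER_CUBIC)
    for k in cv2.findContours(m2,0,1)[0]:
        if cv2.contourArea(k)<400: continue
        b=cv2.boxPoints(cv2.minAreaRect(k)); print(n,cv2.contourArea(k),b.round(1).tolist())
        P=plane(c,b,.108 if n=="top" else .1); print(P[:,:2].round(4).tolist())
        cv2.polylines(big,[((b-[x0,y0]+.5)*4).astype(int)],1,(0,255,0),1)
    cv2.imwrite(f"pics/{n}1.png",big)
E
```

```text
top 2091.0 [[196.60000610351562, 224.60000610351562], [209.89999389648438, 174.89999389648438], [251.3000030517578, 185.89999389648438], [238.0, 235.6999969482422]]
[[0.5138, 0.2655], [0.689, 0.228], [0.6543, 0.0826], [0.4802, 0.1217]]
top 2039.5 [[276.79998779296875, 210.0], [286.8999938964844, 160.60000610351562], [328.6000061035156, 169.1999969482422], [318.5, 218.60000610351562]]
[[0.5729, -0.0081], [0.7477, -0.0383], [0.7218, -0.1845], [0.5475, -0.1524]]
scene 1446.5 [[239.0, 221.0], [290.0, 221.0], [290.0, 265.0], [239.0, 265.0]]
[[0.5503, -0.1679], [0.5749, -0.0111], [0.7648, -0.0442], [0.7429, -0.1839]]
scene 1240.5 [[323.6000061035156, 236.1999969482422], [325.0, 198.8000030517578], [375.3999938964844, 200.8000030517578], [373.8999938964844, 238.1999969482422]]
[[0.6613, 0.0757], [0.4782, 0.1242], [0.5151, 0.2875], [0.6943, 0.2226]]
```

View pics/top1.png

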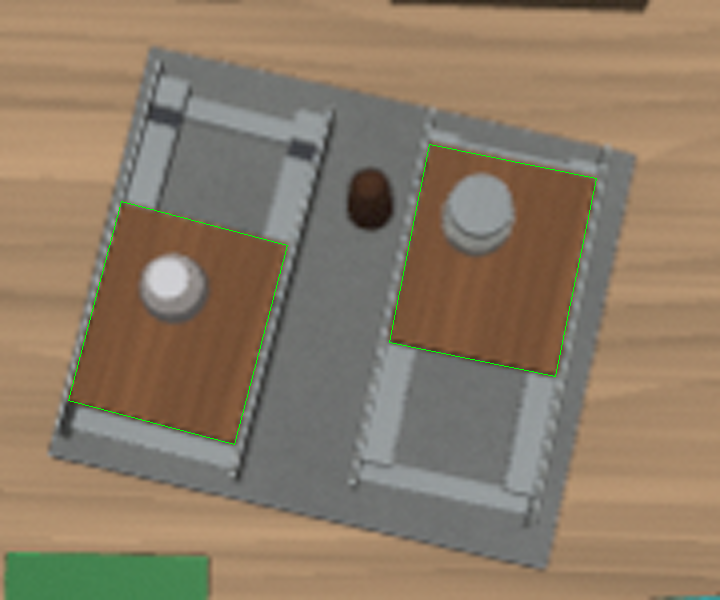

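View pics/scene1.png

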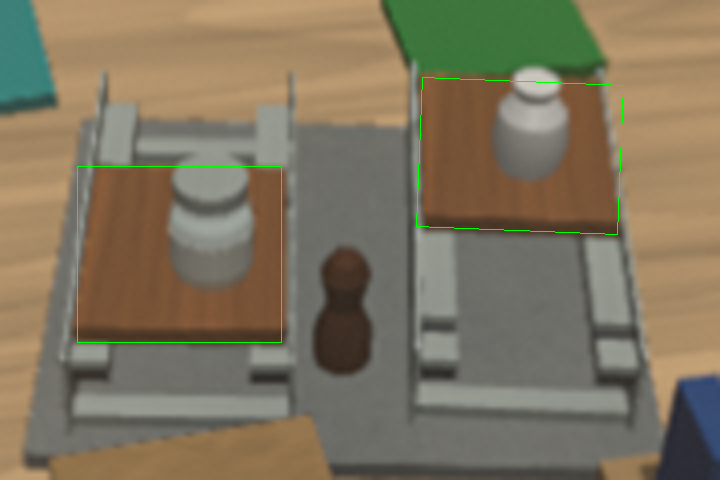

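Confirmed: the board with the white vase (top crop about (178,322)) sticks out in the left bay, and the jar's board is home. The rear notches are visible on the empty rails, at crop (165,113) and (300,150), so I can predict the travel. Next I'll check the height across the two views and plan the approach.

Run:
```python
from h import *
from scipy.spatial.transform import Rotation as R
T=r.calibration("top");S=r.calibration("scene")
def tri(a,b):
    o1,d1=ray(T,[a]);o2,d2=ray(S,[b]);d1=d1[0]/np.linalg.norm(d1);d2=d2[0]/np.linalg.norm(d2)
    s=np.linalg.lstsq(np.c_[d1,-d2],o2-o1,rcond=None)[0]; A=o1+s[0]*d1;B=o2+s[1]*d2
    return (A+B)/2,np.linalg.norm(A-B)
ct=lambda x,y:(180+x/4-.5+.0,125+y/4-.5); cs=lambda x,y:(220+x/4-.5,180+y/4-.5)
# board top corners, by eye in the crops: front right(y-), front left, rear right, rear left
for n,a,b in [("FR",(235,444),(423,78)),("FL",(69,401),(601,86)),("RR",(287,245),(424,216)),("RL",(121,202),(616,222))]:
    print(n,*tri(ct(*a),cs(*b)))
N=plane(T,[ct(165,115),ct(300,150)],.080); print("notch",N,N.mean(0))
# panels: top edges outer/inner ends
P=plane(T,[ct(66,432),ct(157,65),ct(237,478),ct(331,115)],.098);print("panels",P)
for i in(0,2):
    d=P[i+1]-P[i];print(np.degrees(np.arctan2(d[1],d[0])),np.linalg.norm(d))
o=r.get_obs();print(R.from_quat(o["tool_rot"]).as_matrix().round(3))
# vase
print("vase top",*tri(ct(168,277),cs(536,77)))
```

```text
FR [0.48166851 0.12263495 0.10168174] 0.002479564760750069
FL [0.51444211 0.26706645 0.10087836] 0.001771263147051218
RR [0.65554321 0.08283819 0.10473009] 0.00014566072203069146
RL [0.68797412 0.22573655 0.10700802] 0.00601337706301932
notch [[0.77429215 0.19694166 0.08      ]
 [0.74595122 0.0758325  0.08      ]] [0.76012169 0.13638708 0.08      ]
panels [[0.48755574 0.26793343 0.098     ]
 [0.81494404 0.20408087 0.098     ]
 [0.45249981 0.11884216 0.098     ]
 [0.77406238 0.04889421 0.098     ]]
-11.036205716938154 0.3335569731327338
-12.272096907384093 0.329082362427605
[[ 0.302 -0.     0.953]
 [-0.953  0.002  0.302]
 [-0.002 -1.     0.   ]]
vase top [0.60984122 0.17510804 0.19027327] 0.0011550402189202465
```

Request:
{"fn": "arm_command", "kwargs": {"increments": [[[-1, -38, 0, 45, 0.065], [-1, -76, 0, 89, 0.13], [-1, -114, 0, 133, 0.195], [-1, -152, 0, 177, 0.26], [-1, -190, 0, 222, 0.325], [-1, -228, 0, 266, 0.39], [-1, -266, 0, 310, 0.455], [-1, -304, 0, 355, 0.52]]]}}

```text
clock: 1.1
position: [0.4208, -0.1494, 0.2311]
tool_rot: [-0.443, 0.551, -0.551, 0.443]
wrist_force: [1.0, -0.4, 0.5]
width: 0.0001
```

```bash
cat > s.py <<'E'
from h import *
import sys
from scipy.spatial.transform import Rotation as R
o=r.get_obs();M=R.from_quat(o["tool_rot"]).as_matrix();p=o["position"]
print(o["clock"],p.round(4),o["wrist_force"].round(1),o["width"].round(4),"zyaw",np.degrees(np.arctan2(M[1,2],M[0,2])))
if len(sys.argv)>1: print("shift mm",(M.T@(np.array(eval(sys.argv[1]))-p)*1e3).round(1))
E
python3 s.py "[.439,.207,.231]"
```

```text
Traceback (most recent call last):
  File "s.py", line 5, in <module>
    print(o["clock"],p.round(4),o["wrist_force"].round(1),o["width"].round(4),"zyaw",np.degrees(np.arctan2(M[1,2],M[0,2])))
                                                          ^^^^^^^^^^^^^^^^
AttributeError: 'float' object has no attribute 'round'
```

```bash
sed -i 's/o\["width"\].round(4)/round(o["width"],4)/' s.py; python3 s.py "[.439,.207,.231]"
```

```text
1.1 [ 0.4208 -0.1494  0.2311] [ 1.  -0.4  0.5] 0.0001 zyaw -12.353638435502345
shift mm [-3.52e+02  1.00e-01 -5.84e+01]
```

Request:
{"fn": "arm_command", "kwargs": {"increments": [[[-1, -50, 0, -8, 0], [-1, -100, 0, -17, 0], [-1, -150, 0, -25, 0], [-1, -200, 0, -33, 0], [-1, -250, 0, -42, 0], [-1, -300, 0, -50, 0], [-1, -352, 0, -58, 0], [-1, -352, 0, -58, 0]]]}}

```text
clock: 2.1
position: [0.4146, 0.0197, 0.2313]
tool_rot: [-0.45, 0.547, -0.522, 0.476]
wrist_force: [0.3, 0.1, 0.0]
width: 0.0001
```

```bash
python3 s.py "[.439,.207,.088]"; python3 -c "
from h import *
cv2.imwrite('pics/w0.png',r.get_image('wrist')[:,:,::-1])"
```

```text
2.1 [0.4146 0.0197 0.2313] [0.3 0.1 0. ] 0.0001 zyaw -8.206453015653446
shift mm [-181.3  152.7   -2.3]
```

View pics/w0.png

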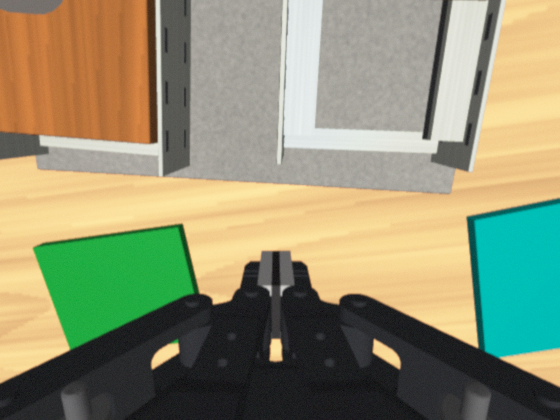

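The wrist picture shows the board at upper left and the fingers at (275,270). The arm stopped short and turned slightly, so I'll check the joints.

```bash
python3 -c "
from h import *
o=r.get_obs();print(o['qpos'].round(3),o['joint_vel'].round(3))
from scipy.spatial.transform import Rotation as R
print(R.from_quat(o['tool_rot']).as_matrix().round(3))"
```

```text
[-0.144  0.051 -0.335  1.186  0.051  3.141] [ 0.002  0.002  0.004 -0.001 -0.002 -0.   ]
[[-0.142  0.005  0.99 ]
 [-0.989  0.051 -0.142]
 [-0.051 -0.999 -0.002]]
```

Joint 6 is at its limit. I'll use the equivalent half turn (−π about tool y), which also puts the camera away from the vase.

Request:
{"fn": "arm_command", "kwargs": {"increments": [[[-1, 0, 0, 0, -0.18], [-1, 0, 0, 0, -0.36], [-1, 0, 0, 0, -0.54], [-1, 0, 0, 0, -0.72], [-1, 0, 0, 0, -0.9], [-1, 0, 0, 0, -1.08], [-1, 0, 0, 0, -1.26], [-1, 0, 0, 0, -1.44]]]}}

```text
clock: 3.15
position: [0.4147, 0.0199, 0.2313]
tool_rot: [-0.683, 0.095, -0.094, 0.719]
wrist_force: [-0.2, -0.8, 0.6]
width: 0.0
```

```bash
python3 s.py "[.439,.207,.231]"; python3 -c "
from h import *
o=r.get_obs();print(o['qpos'].round(3))
from scipy.spatial.transform import Rotation as R
print(R.from_quat(o['tool_rot']).as_matrix().round(3))"
```

```text
3.15 [0.4147 0.0199 0.2313] [-0.2 -0.8  0.6] 0.0 zyaw 74.65756584419394
shift mm [-26.    9.9 186.6]
[-0.144  0.052 -0.335  1.186  0.051  1.695]
[[ 0.964  0.006  0.264]
 [-0.264  0.051  0.963]
 [-0.008 -0.999  0.05 ]]
```

Request:
{"fn": "arm_command", "kwargs": {"increments": [[[-1, -3, 1, 23, -0.18], [-1, -6, 2, 46, -0.36], [-1, -9, 4, 70, -0.54], [-1, -13, 5, 93, -0.72], [-1, -16, 6, 117, -0.9], [-1, -20, 8, 140, -1.08], [-1, -23, 9, 163, -1.26], [-1, -26, 10, 187, -1.44]]]}}

```text
clock: 4.15
position: [0.4403, 0.208, 0.2309]
tool_rot: [-0.575, -0.403, 0.38, 0.603]
wrist_force: [0.0, 0.7, 0.5]
width: 0.0001
```

Request:
{"fn": "arm_command", "kwargs": {"increments": [[[-1, 0, 0, 0, -0.185], [-1, 0, 0, 0, -0.185]]]}}

```text
clock: 4.4
position: [0.4401, 0.2076, 0.2308]
tool_rot: [-0.539, -0.454, 0.429, 0.565]
wrist_force: [0.1, -0.7, -0.1]
width: -0.0001
```

```bash
python3 s.py "[.439,.207,.087]"; python3 -c "
from h import *
o=r.get_obs();print(o['qpos'].round(3))
from scipy.spatial.transform import Rotation as R
print(R.from_quat(o['tool_rot']).as_matrix().round(3))"
```

```text
4.4 [0.4401 0.2076 0.2308] [ 0.1 -0.7 -0.1] -0.0001 zyaw 167.35856198809205
shift mm [-8.100e+00  1.436e+02  1.000e-01]
[ 0.28   0.177 -0.192  1.183  0.047  0.501]
[[ 0.219  0.005 -0.976]
 [ 0.974  0.05   0.219]
 [ 0.05  -0.999  0.006]]
```

Request:
{"fn": "arm_command", "kwargs": {"increments": [[[-1, -3, 48, 0, 0], [-1, -6, 96, 0, 0], [-1, -8, 130, 0, 0], [-1, -8, 144, 0, 0], [-1, -8, 144, 0, 0]]]}}

```text
clock: 5.03
position: [0.4388, 0.2068, 0.0865]
tool_rot: [-0.539, -0.454, 0.43, 0.565]
wrist_force: [0.6, -0.0, 0.5]
width: 0.0003
```

```bash
python3 s.py "[.480,.198,.087]"; python3 -c "
from h import *
a=r.get_image('top')[150:290,170:350,::-1];b=r.get_image('scene')[170:290,270:430,::-1]
a=cv2.resize(a,(514,400),interpolation=2);b=cv2.resize(b,(533,400),interpolation=2)
cv2.imwrite('pics/a1.png',cv2.resize(np.hstack([a,b]),(800,306),interpolation=3))"
```

```text
5.025 [0.4388 0.2068 0.0865] [ 0.6 -0.   0.5] 0.0003 zyaw 167.38135984270204
shift mm [  0.5  -0.8 -42.2]
```

View pics/a1.png

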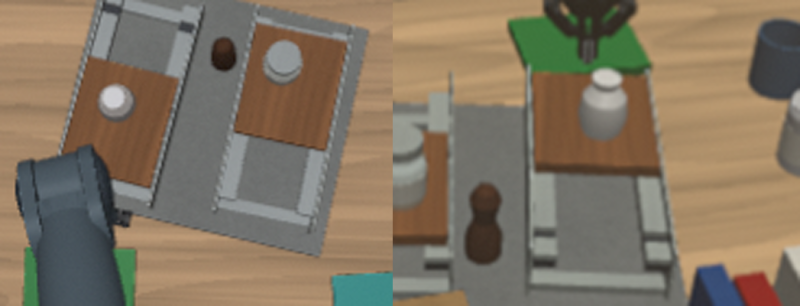

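The fingers (composite (588,45)) are centred on the board's front edge (533–648). Now I'll approach and push at 40 mm/s or less, i.e. no more than 5 mm per row.

Request:
{"fn": "arm_command", "kwargs": {"increments": [[[-1, 0, 0, -12, 0], [-1, 0, 0, -24, 0], [-1, 0, 0, -30, 0], [-1, 0, 0, -34, 0], [-1, 0, 0, -38, 0], [-1, 0, 0, -42, 0], [-1, 0, 0, -45, 0], [-1, 0, 0, -48, 0]]]}}

```text
clock: 6.12
position: [0.4859, 0.1967, 0.0864]
tool_rot: [-0.539, -0.455, 0.43, 0.564]
wrist_force: [-2.9, 0.3, 0.9]
width: 0.0001
```

Request:
{"fn": "arm_command", "kwargs": {"increments": [[[-1, 0, 0, -4, 0], [-1, 0, 0, -8, 0], [-1, 0, 0, -12, 0], [-1, 0, 0, -16, 0], [-1, 0, 0, -20, 0], [-1, 0, 0, -24, 0]]]}}

```text
clock: 6.88
position: [0.5055, 0.1923, 0.0861]
tool_rot: [-0.536, -0.454, 0.431, 0.566]
wrist_force: [-10.2, 1.5, 8.4]
width: 0.0001
```

```bash
python3 s.py "[.53,.187,.087]"; python3 -c "
from h import *
b=r.get_image('scene')[150:270,290:400,::-1];a=r.get_image('wrist')[:,:,::-1]
b=cv2.resize(b,(367,400),interpolation=2);a=cv2.resize(a,(433,400))
cv2.imwrite('pics/a2.png',np.hstack([a,b]))"; python3 s.py
```

```text
6.875 [0.5055 0.1923 0.0861] [-10.2   1.5   8.4] 0.0001 zyaw 167.5587979773104
shift mm [  0.1  -1.2 -25.1]
6.975 [0.5065 0.1921 0.0861] [-6.7  1.7  6.2] -0.0004 zyaw 167.53818159099941
```

View pics/a2.png

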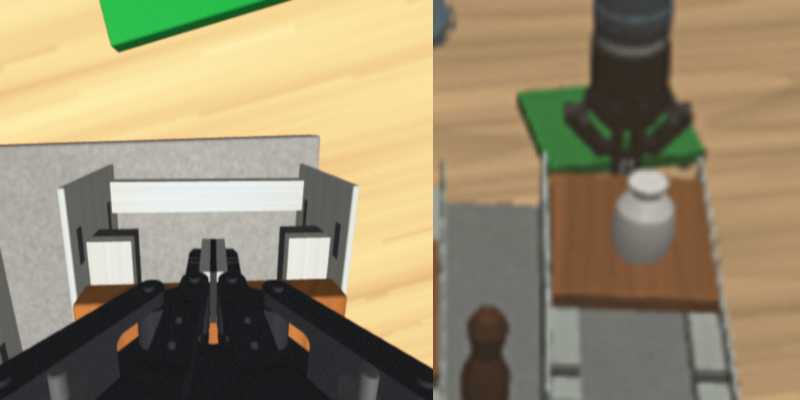

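The fingers are clear of the cross bar, and the vase stands at (647,215) of the composite. The vertical force is friction on the face, so I'll go on with a slight lift.

Request:
{"fn": "arm_command", "kwargs": {"increments": [[[-1, 0, -0.5, -4, 0], [-1, 0, -0.7, -8, 0], [-1, 0, -0.9, -12, 0], [-1, 0, -1, -16, 0], [-1, 0, -1, -20, 0], [-1, 0, -1, -24, 0]]]}}

```text
clock: 7.72
position: [0.5331, 0.1862, 0.0871]
tool_rot: [-0.539, -0.455, 0.43, 0.564]
wrist_force: [-1.7, 0.6, -2.7]
width: -0.0005
```

Request:
{"fn": "arm_command", "kwargs": {"increments": [[[-1, 0, 0, -4, 0], [-1, 0, 0, -8, 0], [-1, 0, 0, -12, 0], [-1, 0, 0, -16, 0], [-1, 0, 0, -20, 0]]]}}

```text
clock: 8.35
position: [0.5526, 0.1819, 0.0871]
tool_rot: [-0.539, -0.455, 0.43, 0.564]
wrist_force: [-2.6, 1.7, -2.0]
width: 0.0001
```

Request:
{"fn": "arm_command", "kwargs": {"increments": [[[-1, 0, 0.2, -4, 0], [-1, 0, 0.2, -8, 0], [-1, 0, 0.2, -12, 0], [-1, 0, 0.2, -16, 0], [-1, 0, 0.2, -20, 0], [-1, 0, 0.2, -24, 0]]]}}

```text
clock: 9.1
position: [0.576, 0.1767, 0.0867]
tool_rot: [-0.539, -0.455, 0.43, 0.564]
wrist_force: [-2.6, 0.3, -2.1]
width: 0.0001
```

Request:
{"fn": "arm_command", "kwargs": {"increments": [[[-1, 0, 0, -2, 0], [-1, 0, 0, -4, 0], [-1, 0, 0, -6, 0]]]}}

```text
clock: 9.48
position: [0.5816, 0.1755, 0.0868]
tool_rot: [-0.539, -0.455, 0.43, 0.564]
wrist_force: [-3.2, 1.0, -1.0]
width: -0.0
```

Request:
{"fn": "arm_command", "kwargs": {"increments": [[[-1, 0, 0, -2, 0], [-1, 0, 0, -4, 0]]]}}

```text
clock: 9.72
position: [0.5855, 0.1746, 0.0868]
tool_rot: [-0.539, -0.455, 0.43, 0.564]
wrist_force: [-4.4, 0.5, 0.6]
width: -0.0002
```

Travel is about 102 mm. I'll continue in small steps and watch the force.

Request:
{"fn": "arm_command", "kwargs": {"increments": [[[-1, 0, 0, -1.5, 0], [-1, 0, 0, -3, 0]]]}}

```text
clock: 9.98
position: [0.5884, 0.1739, 0.0867]
tool_rot: [-0.539, -0.455, 0.43, 0.564]
wrist_force: [-4.3, 0.6, -0.1]
width: 0.0002
```

Request:
{"fn": "arm_command", "kwargs": {"increments": [[[-1, 0, 0, -1.5, 0], [-1, 0, 0, -3, 0]]]}}

```text
clock: 10.22
position: [0.5913, 0.1734, 0.0869]
tool_rot: [-0.538, -0.455, 0.43, 0.564]
wrist_force: [-7.2, 0.9, 3.6]
width: -0.0001
```

Request:
{"fn": "arm_command", "kwargs": {"increments": [[[-1, 0, 0, -1, 0], [-1, 0, 0, -2, 0]]]}}

```text
clock: 10.48
position: [0.5925, 0.1732, 0.0869]
tool_rot: [-0.538, -0.455, 0.43, 0.565]
wrist_force: [-5.3, 0.9, 4.1]
width: -0.0001
```

Request:
{"fn": "arm_command", "kwargs": {"increments": [[[-1, 0, 0, -1, 0], [-1, 0, 0, -2, 0]]]}}

```text
clock: 10.72
position: [0.5945, 0.1728, 0.0869]
tool_rot: [-0.538, -0.455, 0.43, 0.565]
wrist_force: [-5.9, 1.4, 3.3]
width: -0.0
```

Request:
{"fn": "arm_command", "kwargs": {"increments": [[[-1, 0, 0, -1, 0], [-1, 0, 0, -2, 0]]]}}

```text
clock: 10.98
position: [0.5945, 0.1728, 0.0868]
tool_rot: [-0.537, -0.454, 0.431, 0.566]
wrist_force: [-12.0, 2.7, 8.1]
width: 0.0002
```

The motion has stopped and the force is rising (12 N). I'll check whether the board has dropped.

```bash
python3 -c "
from h import *
b=r.get_image('scene')[180:290,220:400,::-1]
cv2.imwrite('pics/a3.png',cv2.resize(b,(800,489),interpolation=2))"; python3 s.py
```

```text
11.025 [0.5944 0.1728 0.0869] [-11.3   2.1   6.2] -0.0005 zyaw 167.53211519327758
```

View pics/a3.png

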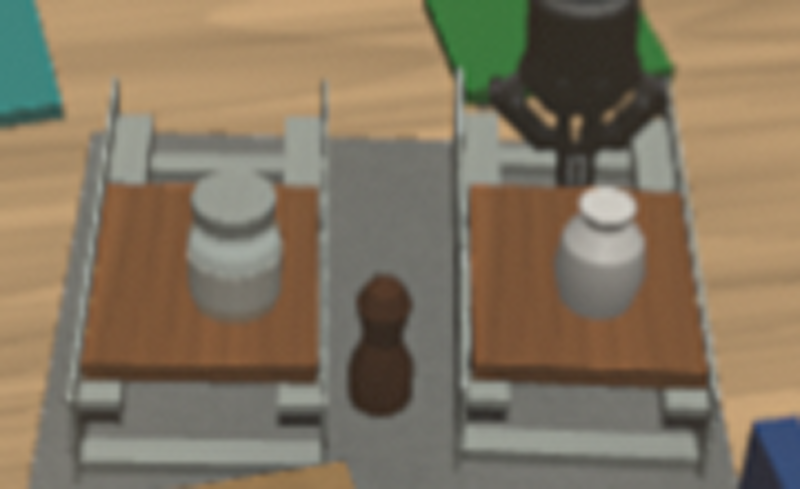

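Both boards look alike here: ours has its rear edge at (590,380) and the vase stands. Before backing off I'll push a little more, to make sure this is the stop and not just friction.

Request:
{"fn": "arm_command", "kwargs": {"increments": [[[-1, 0, -0.5, -1, 0], [-1, 0, -0.5, -1.5, 0]]]}}

```text
clock: 11.28
position: [0.5945, 0.1727, 0.0869]
tool_rot: [-0.536, -0.454, 0.431, 0.566]
wrist_force: [-13.8, 3.1, 8.9]
width: -0.0
```

```bash
cat > m.py <<'E'
from h import *
# height of the board's rear top edge and front edge: two views, mask-based line rows in the columns of the board
T=r.calibration("top");S=r.calibration("scene")
for n,c in(("top",T),("scene",S)):
    im=r.get_image(n)[:,:,::-1].copy();m=cv2.inRange(cv2.cvtColor(im,cv2.COLOR_BGR2HSV),(3,100,60),(14,255,190))
    x0,y0,x1,y1=(180,125,360,275) if n=="top" else (220,180,400,300)
    k=np.zeros_like(m);k[y0:y1,x0:x1]=m[y0:y1,x0:x1];k=cv2.morphologyEx(k,cv2.MORPH_OPEN,np.ones((3,3)))
    for q in cv2.findContours(k,0,1)[0]:
        if cv2.contourArea(q)>400:
            b=cv2.boxPoints(cv2.minAreaRect(q));print(n,b.round(1).tolist())
            if n=="top":
                for z in(.1,.108):print(z,plane(c,b,z)[:,:2].round(4).tolist())
E
python3 m.py;python3 s.py
```

```text
top [[276.79998779296875, 209.89999389648438], [287.0, 160.6999969482422], [328.70001220703125, 169.39999389648438], [318.5, 218.60000610351562]]
0.1 [[0.5743, -0.0081], [0.7495, -0.0389], [0.7231, -0.1856], [0.5484, -0.1529]]
0.108 [[0.5732, -0.0081], [0.7476, -0.0387], [0.7213, -0.1848], [0.5474, -0.1523]]
top [[205.39999389648438, 193.60000610351562], [218.39999389648438, 145.3000030517578], [259.29998779296875, 156.39999389648438], [246.3000030517578, 204.60000610351562]]
0.1 [[0.6242, 0.2416], [0.7978, 0.2042], [0.7621, 0.0587], [0.5896, 0.0979]]
0.108 [[0.6228, 0.2405], [0.7957, 0.2032], [0.7601, 0.0584], [0.5884, 0.0974]]
scene [[326.0, 222.0], [378.0, 222.0], [378.0, 266.0], [326.0, 266.0]]
scene [[239.0, 221.0], [290.0, 221.0], [290.0, 265.0], [239.0, 265.0]]
11.375 [0.5945 0.1728 0.0869] [-13.6   2.6   8.5] 0.0 zyaw 167.55558482700454
```

Request:
{"fn": "arm_command", "kwargs": {"increments": [[[-1, 0, -0.5, -1, 0], [-1, 0, -0.5, -2, 0], [-1, 0, -0.5, -2, 0]]]}}

```text
clock: 11.75
position: [0.5945, 0.1727, 0.0869]
tool_rot: [-0.535, -0.453, 0.432, 0.567]
wrist_force: [-16.4, 4.6, 8.9]
width: -0.0002
```

The stop is firm: 17 N with no movement. I'll back straight off and then check the height with two wrist views.

Request:
{"fn": "arm_command", "kwargs": {"increments": [[[-1, 0, 0, 4, 0], [-1, 0, 0, 10, 0], [-1, 0, 0, 25, 0], [-1, 0, 0, 45, 0], [-1, 0, 0, 60, 0], [-1, 0, 0, 70, 0], [-1, 0, 0, 70, 0]]]}}

```text
clock: 12.62
position: [0.5327, 0.1864, 0.0885]
tool_rot: [-0.539, -0.456, 0.429, 0.564]
wrist_force: [-0.5, 0.2, 0.1]
width: -0.0001
```

```bash
python3 -c "
from h import *
c=r.calibration('wrist');a=r.get_image('wrist')[:,:,::-1]
np.savez('w1.npz',**c)
b=r.get_image('scene')[180:290,310:400,::-1];
cv2.imwrite('pics/w1.png',a);cv2.imwrite('pics/a4.png',np.hstack([cv2.resize(a,(460,345)),cv2.resize(b,(282,345),interpolation=2)]))"; python3 s.py
```

```text
12.725 [0.5334 0.1863 0.0884] [ 0.3  0.8 -0.5] 0.0002 zyaw 167.4713915327892
```

View pics/a4.png

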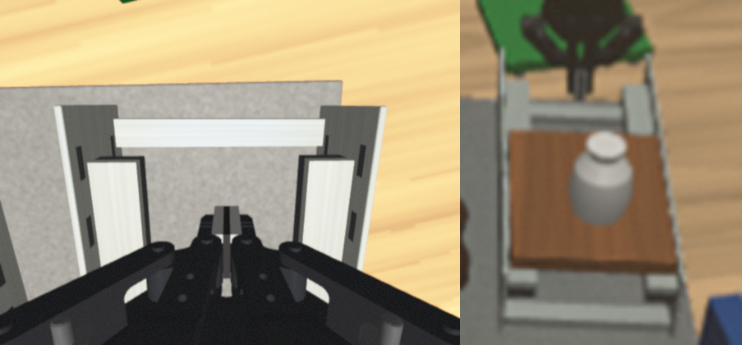

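The vase stands and the fingers are clear at (580,80). I'll measure the height by solving for the front-edge z that reconciles the top and scene views. The before picture and the home board serve as references.

```bash
cat > z.py <<'E'
from h import *
T=r.calibration("top");S=r.calibration("scene")
def mask(im,n):
    m=cv2.inRange(cv2.cvtColor(im,cv2.COLOR_BGR2HSV),(3,100,60),(14,255,190))
    x0,y0,x1,y1=(180,125,360,275) if n=="top" else (220,180,400,300)
    k=np.zeros_like(m);k[y0:y1,x0:x1]=m[y0:y1,x0:x1];k=cv2.morphologyEx(k,cv2.MORPH_OPEN,np.ones((3,3)))
    n_,l,s,_=cv2.connectedComponentsWithStats(k);return [l==i for i in range(1,n_) if s[i,4]>400]
def edge(k,first,f=.2):
    cs=np.where(k.any(0))[0];n=len(cs);cs=cs[int(n*f):int(n*(1-f))]
    v=np.array([np.where(k[:,c])[0][0 if first else -1]+(-.5 if first else .5) for c in cs])
    p=np.polyfit(cs,v,1);g=abs(v-np.polyval(p,cs))<1.2;return cs,np.polyfit(cs[g],v[g],1)
def run(it,is_,left):
    kt=sorted(mask(it,"top"),key=lambda k:np.where(k)[1].mean());ks=sorted(mask(is_,"scene"),key=lambda k:np.where(k)[1].mean())
    t=kt[0 if left else -1];s=ks[-1 if left else 0]
    out={}
    ct,pt=edge(t,False);cs,ps=edge(s,True)
    uv=np.c_[ct,np.polyval(pt,ct)]
    zs=np.linspace(.07,.13,61);e=[]
    for z in zs:
        q=proj(S,plane(T,uv,z));e.append((q[:,1]-np.polyval(ps,q[:,0])).mean())
    return round(float(np.interp(0,e[::-1],zs[::-1])),4)
it0,is0=cv2.imread("pics/top0.png"),cv2.imread("pics/scene0.png")
it,is_=[r.get_image(n)[:,:,::-1].copy() for n in("top","scene")]
print("before pushed",run(it0,is0,1),"home ref",run(it0,is0,0));print("now",run(it,is_,1),"home ref",run(it,is_,0))
E
python3 z.py
```

```text
Traceback (most recent call last):
  File "z.py", line 24, in <module>
    print("before pushed",run(it0,is0,1),"home ref",run(it0,is0,0));print("now",run(it,is_,1),"home ref",run(it,is_,0))
                          ~~~^^^^^^^^^^^
  File "z.py", line 16, in run
    ct,pt=edge(t,False);cs,ps=edge(s,True)
                              ~~~~^^^^^^^^
  File "z.py", line 11, in edge
    p=np.polyfit(cs,v,1);g=abs(v-np.polyval(p,cs))<1.2;return cs,np.polyfit(cs[g],v[g],1)
                                                                 ~~~~~~~~~~^^^^^^^^^^^^^^
TypeError: expected non-empty vector for x
```

Request:
{"fn": "arm_command", "kwargs": {"increments": [[[-1, 0, 0, 30, 0], [-1, 0, -30, 60, 0], [-1, 0, -80, 80, 0], [-1, 0, -130, 90, 0], [-1, 0, -150, 90, 0], [-1, 0, -150, 90, 0]]]}}

```text
clock: 13.58
position: [0.4455, 0.1986, 0.2402]
tool_rot: [-0.539, -0.457, 0.428, 0.563]
wrist_force: [0.5, 0.0, -0.2]
width: 0.0001
```

```bash
sed -i 's/    p=np.polyfit.*/    from scipy.stats import theilslopes as ts;a=ts(v,cs);return cs,[a[0],a[1]]/' z.py; python3 z.py; python3 s.py
```

```text
before pushed 0.1 home ref 0.07
now 0.0942 home ref 0.07
13.675 [0.4437 0.1981 0.2375] [ 0.  -0.1 -0.5] -0.0003 zyaw 167.46905435488506
```

```bash
sed -i 's/def edge(k,first,f=.2)/def edge(k,first,f=.1,h=.9)/; s/n\*(1-f)/n*h/; s/edge(t,False)/edge(t,False,.3,.9)/; s/edge(s,True)/edge(s,True,.08,.38)/; s/zs=np.linspace/uv=uv[len(uv)*6\/\/10:];zs=np.linspace/' z.py
sed -i 's/^    return round(float.*/    q=proj(S,plane(T,uv,.1));print("cols",q[[0,-1],0].round(),cs[[0,-1]],ps);return round(float(np.interp(0,e[::-1],zs[::-1])),4)/' z.py; python3 z.py
python3 - <<'E'
from h import *
b=r.get_image('scene')[185:285,225:395,::-1];cv2.imwrite('pics/a5.png',cv2.resize(b,(800,470),interpolation=2))
E
```

```text
cols [332. 319.] [329 343] [np.float64(0.0), np.float64(199.5)]
cols [252. 240.] [243 257] [np.float64(0.0), np.float64(221.5)]
before pushed 0.1049 home ref 0.0984
cols [333. 319.] [330 345] [np.float64(0.0), np.float64(221.5)]
cols [252. 240.] [243 257] [np.float64(0.0), np.float64(221.5)]
now 0.0999 home ref 0.0984
```

View pics/a5.png

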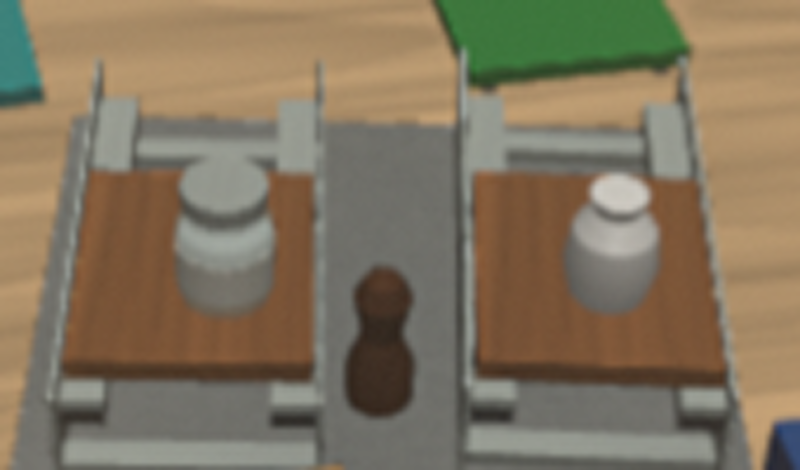

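The coarse heights are 104.9 mm before, 99.9 mm now and 98.4 mm for the home board, where one pixel is about 4 mm. I'll refine this with sub-pixel edges on both boards.

```bash
cat > z2.py <<'E'
from h import *
T=r.calibration("top");S=r.calibration("scene")
im={n:np.mean([r.get_image(n).astype(float) for _ in range(4)],0) for n in("top","scene")}
def cross(n,cols,guess,inside):   # sub-pixel half-level crossing of R-B along a column
    d=im[n][:,:,0]-im[n][:,:,2];out=[]
    for c in cols:
        g=guess(c);rows=np.arange(int(g)-4,int(g)+6);p=d[rows,c]; 
        if inside<0:p=p[::-1];rows=rows[::-1]
        lo,hi=p[:2].mean(),p[-3:].mean();h=(lo+hi)/2;i=np.argmax(p>h)
        out.append(rows[i-1]+(h-p[i-1])/(p[i]-p[i-1])*(rows[i]-rows[i-1]))
    k=np.polyfit(cols,out,1);res=np.std(out-np.polyval(k,cols));return k,res
def z(ct,gt,cs,gs):
    kt,r1=cross("top",ct,gt,-1);ks,r2=cross("scene",cs,gs,1)
    uv=np.c_[ct,np.polyval(kt,ct)];zs=np.linspace(.07,.13,121);e=[]
    for zz in zs:
        q=proj(S,plane(T,uv,zz));e.append((q[:,1]-np.polyval(ks,q[:,0])).mean())
    print(kt.round(3),ks.round(3),"res",round(r1,2),round(r2,2),"z",np.interp(0,e[::-1],zs[::-1]).round(4))
l=lambda x0,y0,x1,y1:(lambda c:y0+(c-x0)*(y1-y0)/(x1-x0))
z(np.arange(222,244),l(205.4,193.6,246.3,204.6),np.arange(330,346),lambda c:221.5)
z(np.arange(294,316),l(276.8,209.9,318.5,218.6),np.arange(245,260),lambda c:221.5)
E
python3 z2.py
```

```text
[  0.257 141.635] [4.10000e-02 2.07635e+02] res 0.08 0.1 z 0.0979
[  0.211 151.353] [-3.60000e-02  2.29999e+02] res 0.06 0.15 z 0.0992
```

Sub-pixel front-edge height is 97.9 mm, against 99.2 mm for the home board. On the rails it would read about 8 mm higher, so the board has dropped. The vase stands and the arm is clear, so I'm handing in.

```bash
python3 -c "
from plant import r
print(r.get_obs()['clock'],r.finish_job())"
```

```text
the job is handed in; nothing more can be done
14.225 None
```

I pushed the left board, the one with the white vase, about 111 mm inward with the shut fingertips, and it stopped firmly in its notches. I then backed the arm off and raised it clear, and handed the job in at 14.2 s.

**Checks that agree the board is home:**
- **Stop:** The push force rose to about 17 N with no further movement; sliding had taken about 2 to 10 N.
- **Travel:** The visible rear notches had predicted about 109 mm.
- **Height:** The top of its front edge measured 97.9 mm, against 99.2 mm for the home board and a nominal 100 mm. On the rails it would be 108 mm.
- **Scene:** In the last picture the vase is standing on the board, the jar and mill look undisturbed, and the wrist force is about 0 N.

**Checks that were weaker or went wrong:**
- **Coarse height:** A rougher pixel-mask measurement showed only a 5 mm drop (104.9 to 99.9 mm) instead of 8 mm. That is within its error of about 4 mm.
- **Level:** Only the front edge's height was measured; the rear was judged level from the pictures.
- **Wrist limit:** On the way in, joint 6 reached its range limit and the arm stopped there. I used the equivalent half turn instead, and the tool kept a sideways tilt of about 3° for the push.

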